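Load a plug-in module through the sprung flap of a test dock

ROBOT

A 6-joint arm with a two-finger parallel gripper is mounted at the origin on the work surface. World frame = base frame: x ahead of the robot, y to its left, z up, the work surface at z = 0. Lengths are in mm, angles in rad, forces in N, time in s.
With the tool pointing down it reaches from about 275 to 1000 mm from the base axis. Payload 8.4 kg.
Tool frame: the origin (TCP) lies midway between the tips of the shut fingers; the grasp point (between the pads) lies 19 mm behind it; z points along the fingers, y is the direction in which the jaws open and shut (so a half turn about z gives the same grasp; the last joint's range is limited). The gripper opens to 85 mm and grips with 20 to 120 N. Pads are 22 mm wide; open, the fingers measure 114 mm over their backs; the gripper's body (76 mm by 85 mm) begins 54 mm behind the grasp point. The pads swing forward as they close: fully open they stand 13 mm farther back than shut.
Start: joints at [-1.291, 0.353, 1.633, -0, 1.155, -0.002], TCP at [173.802, -600.351, 231.281] pointing down, gripper open.
Joint ranges: [-2.63, 2.63], [-0.92, 2.1], [0.06, 2.66], [-1.3, 4.44], [0, 2.69], [-3.02, 3.02]. Speed limits (rad/s): [2.22, 2.22, 2.79, 3.14, 3.14, 3.14].

INTERFACE

Orientations are given as [roll, pitch, yaw] about the fixed x, y, z axes, in that order (R = Rz(yaw) Ry(pitch) Rx(roll)).
In Python, from rig import r gives the robot as it stands. The module is installed in compiled form; this text tells all that it offers.
- The arm moves only by the tool drive_tool, never from a script. Its argument "moves" is a list of rows, each a list of 3 entries, a list of its own where there are three numbers: the closure, from 0 (fully open) to 1 (shut), then the shift along the tool's x, y, z in cm, then the turn about the tool's z in degrees. In form: [[claw, [dx, dy, dz], roll], ...]. A call has 1 to 12 rows; each row is the pose to reach, as a shift and turn from the pose measured when the call began, along the tool's axes at that moment; what a row does not reach only later rows make up. A row lasts 1/8 s, in which the tool goes at most 62.5 mm and 10.7 degrees, less where a joint would pass 70% of its speed; a pose out of reach is approached as far as the arm can. A call with a gripper value outside its range is refused whole. The fingers move at their own pace and stop on an object; "grip_force" is the grip in N (left out, the last holds). Time passes only in rows, so rows that repeat a pose let the fingers close. It gives the time, the measured TCP pose, the force and the opening at its end, in the units of the state.
- r.sense(): the state, without advancing time (a new reading comes with each control period).
- r.grab_frame(name): name is "side" or "top"; returns a dict with "color" (384x512x3 uint8, red, green, blue), "fx", "fy", "cx", "cy" (pixels), "D" ([k1, k2, p1, p2, k3] as OpenCV has them; the pictures are not rectified), "pose" (4x4, takes a point from camera to world coordinates). Camera axes: x right, y up, looking along -z (the intrinsics and any distortion apply to the point x, -y, -z); pixel columns grow to the right and rows downward; lengths in mm; the calibration is good to about 2 mm. A picture is of the moment at which its call begins. There is no depth.
- r.sign_off(): hands the job in, once; it reports no verdict.
Trained networks look in the newest picture that a camera, given by its name, has taken for a name from the list of things; names that differ only in an ending like _2 or _b are one class to them, and where a whole thing is asked for, a point or a joint stands for the part that bears it (a point fixed in the world has none). Each returns a list of dicts, best first, with "score" (0 to 1); they miss things now and then, are a little off and sometimes report something else, mostly with a low value. They report only what shows in the picture. A call takes as long as a camera call.
- r.outline_of(thing, camera): "mask" (384x512 bool, what is visible of it) and "at" ([column, row] in pixels, amid what is visible of it).
- r.spot_point(thing, camera): "at" ([column, row] in pixels: a listed point, or the origin of a listed thing).
The state is a dict: "clock": time; "qpos": joint angles; "qvel": joint speeds; "joint_efforts": joint torques, N m; "eef_pos": TCP position; "tcp_rot": TCP orientation; "contact_force": force on the tool from outside, world axes, zero at the start; "wrist_torque": the same for the moment, N m; "opening": opening from 0.0 (shut) to 1.0 (fully open).
Only numpy, scipy, OpenCV 4.12 (cv2) and the standard library are available. Lean on these libraries where they do the work, as an engineer would, in place of code of your own. Each camera call takes 0.05 s, during which the arm holds its last target.

TASK

Pick up the blue module from the bench and lay it flat on the open loading end of the test dock, brass contact end towards the orange flap. Push it along the lane through the spring flap and on until it meets the sprung contact block, wherever that has been set, and press it in about 4 mm firmly but gently, never squashing the block to the bottom of its travel; then take the gripper away so that the flap closes behind the module. Do not disturb the other things on the bench.

Things in the scene. Friction and masses are not known exactly. Their poses are not given: they have to be found in the camera images.
- module: blue block 70 long (its x) x 50 wide (y) x 26 mm high, corners rounded at 8 mm radius, 0.13 to 0.25 kg, lying flat on the bench. Origin: centre of its underside. +x points to its nose, the end with brass contact strips on face and top; the rear end has a black band on top, a white label lies between.
- module_nose (a point): centre of the module's nose face, 35 mm ahead of its origin and 13 mm above its underside
- dock: fixed test dock: grey base plate 340 x 130 mm, 6 mm thick, carrying an open-topped straight lane along its x axis. Origin: bench level, on the lane's centre line, right under the closed flap; +x is the way the module goes in, +y its left. The plate runs from dock x -140 to +200 mm.
- flap (a joint): orange spring flap, 31 high, 3 mm thick, on an upright hinge at dock x 0, y +38 mm; free edge 63 mm from the hinge. Rad: 0 shut across the lane (cannot open towards the apron), up to 1.5 swung into the dock; about 1.4 as the module passes. Needs up to 15 N of push. Shuts by itself once the module's rear is past dock x 65 mm and nothing is in its way.
- contacts (a joint): sprung black contact block with brass strips, 42 wide, 20 mm high, at the lane's inner end. m: 0 untouched, grows as pressed in along dock +x. Needs 6 N to start, 0.4 N more per mm, plus the module's own drag (1 to 3 N, far more if fingers bear down on it); stays where pressed; bottoms at 8 to 9 mm. Untouched face is at dock x 138 to 150 mm, set anew each time: find it by feel.
- spare: grey spare module, same shape and size, to be left alone. Origin: centre of its underside
- screwdriver: screwdriver lying on the bench, to be left alone. Origin: under its middle
- jar: small amber jar with black lid, 52 mm wide, 60 mm high, to be left alone. Origin: centre of its underside
- apron (a point): point on the plate's top (6 mm above the bench), 85 mm before the flap, middle of the loading end: flat, yellow side lines, no walls from dock x -140 to -55 mm. Then funnel fences, 24 mm high above the plate, narrow from 82 mm apart at x -55 to 55 mm at x -8. A module laid with its middle here has its nose at x -50.
- lane (a point): point on the plate's top in the inner lane, dock x 105 mm. The lane is 53 mm wide between aluminium rails (right rail from x 0, left from x 68, both to 165 mm). Their inward lips keep the module down and leave a slot 43 mm wide, open above, in which pushing fingers can travel; lip underside 35, top 38 mm above the bench.

How it is judged:
By the outcome, as a careful person would: the job done as asked, in the order asked, and still so for the second after the job is handed in, with the robot touching nothing.
It also fails if it takes over 72 s, if anything falls off the work surface, if the arm or the gripper's body presses on something with over 40 N, if the wrist force passes 120 N, or if a joint passes its speed limit or range.

## Working session

There is one attempt and no reset: what is moved stays moved. The work goes in short steps, Python scripts to look and compute and a tool call to move; the robot and the scene stay as the last step left them, time stands still between calls to the robot, and variables do not carry over. Pictures are saved under pics/ and viewed, and the job is handed in when it is done.

Besides the shell and the picture viewer there is one more tool, called after "Emit:" by a JSON object that holds its "api" and its "payload". drive_tool: Moves the arm, as the interface text tells. Its arguments: {"type":"object","properties":{"moves":{"type":"array"},"grip_force":{"type":"number"}},"required":["moves"]}

```bash
mkdir -p pics; ls; python3 - <<'E'
from rig import r
import cv2
s=r.sense();print(s)
for n in("side","top"):
    f=r.grab_frame(n);cv2.imwrite(f"pics/{n}0.png",f["color"][:,:,::-1]);print({k:f[k] for k in f if k!="color"})
    for t in("module","dock","spare","screwdriver","jar"):
        print(n,t,[(d["score"],d["at"]) for d in r.spot_point(t,n)][:2])
    for t in("module_nose","apron","lane"):
        print(n,t,[(d["score"],d["at"]) for d in r.spot_point(t,n)][:2])
E
```

```text
pics
{'clock': 0.0, 'qpos': array([-1.29138473e+00,  3.53668130e-01,  1.63413316e+00, -8.46594205e-06,
        1.15519411e+00, -2.40143505e-03]), 'qvel': array([-1.18203632e-03,  6.25198790e-04, -1.78420265e-03,  1.88075635e-03,
       -3.72131840e-04, -2.10572075e-05]), 'joint_efforts': array([-8.55952421e-04, -6.05257487e+01, -3.42063546e+01, -1.03555330e-04,
        9.42182407e-03,  1.24173397e-05]), 'eef_pos': array([ 173.67663917, -599.89005178,  230.54961766]), 'tcp_rot': array([-3.14018990e+00,  4.37185191e-06,  2.81816459e-01]), 'contact_force': array([-0.84799966, -0.14665143, -0.12211387]), 'wrist_torque': array([-0.02572944,  0.02373968,  0.04551438]), 'opening': 1.0007470728208994}
{'fx': 388.68094994142376, 'fy': 388.68094994142376, 'cx': 255.48541185427345, 'cy': 187.35971802120295, 'D': array([-0.1031041,  0.       ,  0.       ,  0.       ,  0.       ]), 'pose': array([[-7.91092603e-01,  4.63092313e-01, -3.99647349e-01,
         2.41482297e+02],
       [-6.11418415e-01, -5.78939308e-01,  5.39441192e-01,
         4.62356906e+02],
       [ 1.84395098e-02,  6.71099685e-01
[... 526 characters left out ...]
272, 'D': array([-0.15183436,  0.        ,  0.        ,  0.        ,  0.        ]), 'pose': array([[ 2.76254278e-02,  9.90556577e-01, -1.34292604e-01,
         4.54534209e+02],
       [-9.99191947e-01,  3.12868518e-02,  2.52306665e-02,
        -1.12599137e+01],
       [ 2.91939954e-02,  1.33487080e-01,  9.90620467e-01,
         1.21568054e+03],
       [ 0.00000000e+00,  0.00000000e+00,  0.00000000e+00,
         1.00000000e+00]])}
top module [(0.58, [137.6, 212.1])]
top dock [(0.83, [252.0, 219.0])]
top spare []
top screwdriver [(0.92, [379.0, 232.8])]
top jar [(0.89, [356.0, 151.4])]
top module_nose [(0.84, [134.7, 197.5])]
top apron [(0.81, [249.4, 249.3])]
top lane [(0.85, [256.9, 172.7])]
```

```bash
python3 - <<'E'
import cv2
for n in("side","top"):
    a=cv2.imread(f"pics/{n}0.png");cv2.imwrite(f"pics/{n}0b.png",cv2.resize(a,(768,576),interpolation=cv2.INTER_CUBIC))
E
cat > h.py <<'E'
import numpy as np,cv2
def ray(f,px):
    K=np.array([[f['fx'],0,f['cx']],[0,f['fy'],f['cy']],[0,0,1]])
    u=cv2.undistortPoints(np.array(px,float).reshape(-1,1,2),K,f['D']).reshape(-1,2)
    d=np.c_[u[:,0],-u[:,1],-np.ones(len(u))]
    return f['pose'][:3,3],d@f['pose'][:3,:3].T
def onz(f,px,z):
    o,d=ray(f,px);z=np.broadcast_to(z,len(d));t=(z-o[2])/d[:,2];return o+d*t[:,None]
def proj(f,P):
    P=np.atleast_2d(np.array(P,float));c=(P-f['pose'][:3,3])@f['pose'][:3,:3]
    c=c*[1,-1,-1];K=np.array([[f['fx'],0,f['cx']],[0,f['fy'],f['cy']],[0,0,1]])
    return cv2.projectPoints(c,np.zeros(3),np.zeros(3),K,f['D'])[0].reshape(-1,2)
E
```

```text
(no output)
```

View pics/top0b.png

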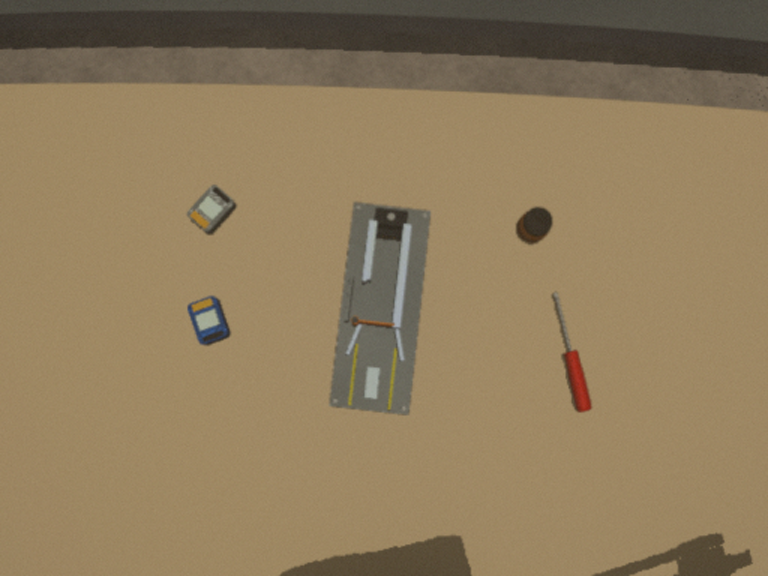

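View pics/side0b.png

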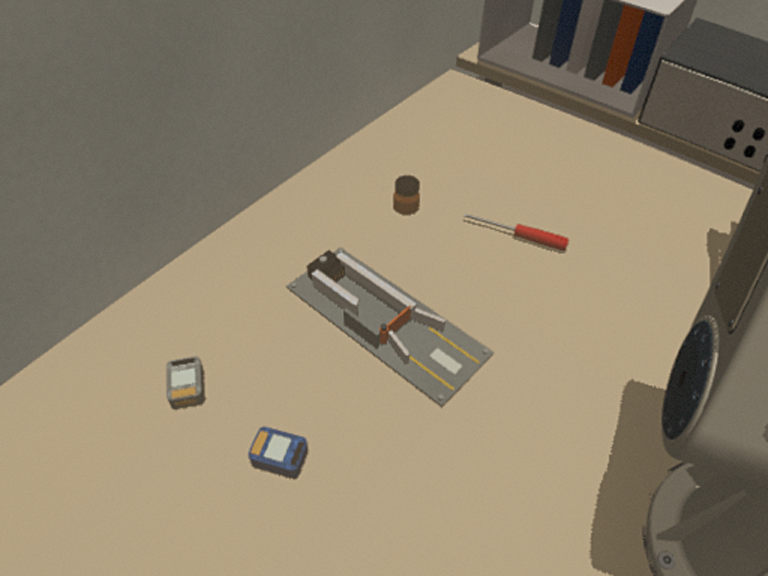

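```bash
cat > fit.py <<'E'
import numpy as np,cv2
from h import *
from scipy.optimize import minimize
def modelpts(z0=0,L=70,W=50,H=26,R=8):
    a=np.linspace(0,2*np.pi,33)[:-1]
    c=np.array([[np.sign(np.cos(t))*(L/2-R)+R*np.cos(t),np.sign(np.sin(t))*(W/2-R)+R*np.sin(t)] for t in a])
    return np.vstack([np.c_[c,np.full(len(c),z0)],np.c_[c,np.full(len(c),z0+H)]])
def hull(f,p,M):
    c,s=np.cos(p[2]),np.sin(p[2]);R=np.array([[c,-s,0],[s,c,0],[0,0,1]])
    q=proj(f,M@R.T+[p[0],p[1],0]);return cv2.convexHull(q.astype(np.float32))[:,0]
def cost(p,obs,M):
    t=0
    for f,m in obs:
        h=hull(f,p,M);g=np.zeros(m.shape,np.uint8)
        big=np.zeros((384*4,512*4),np.uint8)
        cv2.fillPoly(big,[np.round((h+.5)*4*16-.5*16).astype(np.int32)],1,shift=4)
        g=cv2.resize(big.astype(np.float32),(512,384),interpolation=cv2.INTER_AREA)
        t+=np.abs(g-m).sum()/m.sum()
    return t
def fit(p0,obs,M):
    best=None
    sx=np.array([[0,0,0],[6,0,0],[0,6,0],[0,0,.15]])
    for k in range(3):
        r=minimize(cost,p0,args=(obs,M),method='Nelder-Mead',options=dict(initial_simplex=np.array(p0)+sx*(1 if k!=1 else -1),xatol=.02,fatol=1e-4,maxiter=300));p0=r.x
    return r.x,r.fun
E
python3 - <<'E'
from rig import r
from fit import *
obs=[];F={}
for n in("side","top"):
    f=r.grab_frame(n);F[n]=f
    np.savez(f"pics/{n}0.npz",**f)
    o=r.outline_of("module",n);print(n,[(d["score"],d["at"],d["mask"].sum()) for d in o])
    # colour mask blue + net
    d=o[0];obs.append((f,d["mask"].astype(np.float32)))
    a=f["color"]
    x,y=[int(v) for v in d["at"]]
    c=a[y-30:y+30,x-35:x+35,::-1];cv2.imwrite(f"pics/mod_{n}.png",cv2.resize(np.hstack([c,np.where(d["mask"][y-30:y+30,x-35:x+35,None],c,0).astype(np.uint8)]),None,fx=5,fy=5,interpolation=cv2.INTER_NEAREST))
    print(n,"pt",onz(f,[q["at"] for q in r.spot_point("module",n)][:1],0),onz(f,[q["at"] for q in r.spot_point("module_nose",n)][:1],13))
p0=[*onz(F["top"],[[139,213]],13)[0][:2],0.17];print(p0)
for ob in(obs,obs[:1],obs[1:]):print(fit(p0,ob,modelpts()))
E
python3 - <<'E'
import numpy as np,cv2
for n,b in(("top",(215,130,75,150)),("side",(180,155,155,120))):
    a=np.load(f"pics/{n}0.npz")["color"][:,:,::-1];x,y,w,h=b;s=4 if n=="top" else 5
    cv2.imwrite(f"pics/dk_{n}.png",cv2.resize(a[y:y+h,x:x+w],None,fx=s,fy=s,interpolation=cv2.INTER_CUBIC))
E
```

```text
side [(0.97, [188.4, 302.9], np.int64(1002))]
side pt [[551.24939949 259.93433749   0.        ]] [[595.94016583 276.75839272  13.        ]]
top [(0.93, [138.1, 213.0], np.int64(660))]
top pt [[591.08731081 277.12440824   0.        ]] [[581.15560069 276.26238211  13.        ]]
[np.float64(560.5383076090843), np.float64(259.37693568110143), 0.17]
(array([5.58933156e+02, 2.61473990e+02, 3.83427475e-01]), np.float64(0.17893190681934357))
(array([5.57337479e+02, 2.63559123e+02, 3.75430374e-01]), np.float64(0.03842315450310707))
(array([5.60073792e+02, 2.59969568e+02, 3.70952017e-01]), np.float64(0.04356060549616814))
```

View pics/dk_top.png

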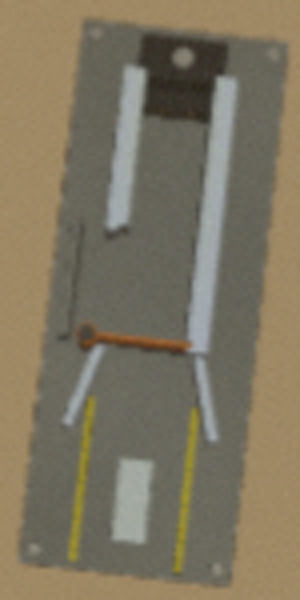

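View pics/dk_side.png

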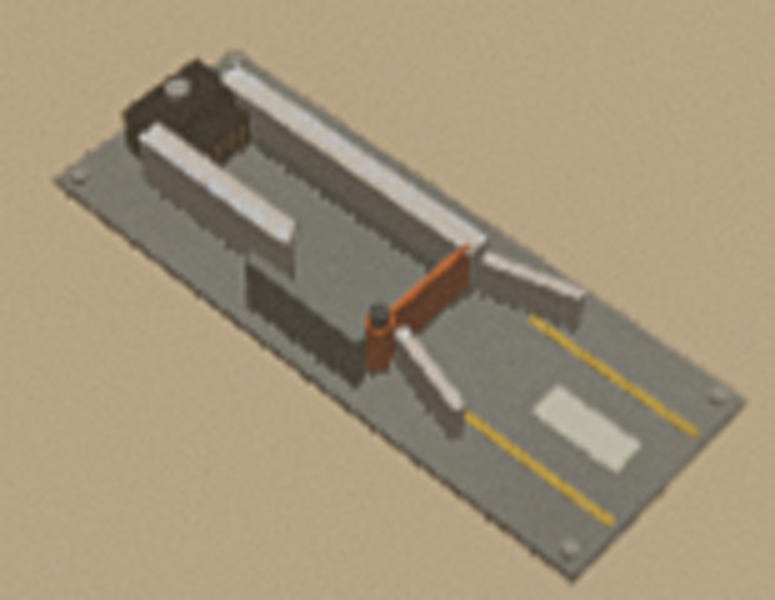

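View pics/mod_top.png

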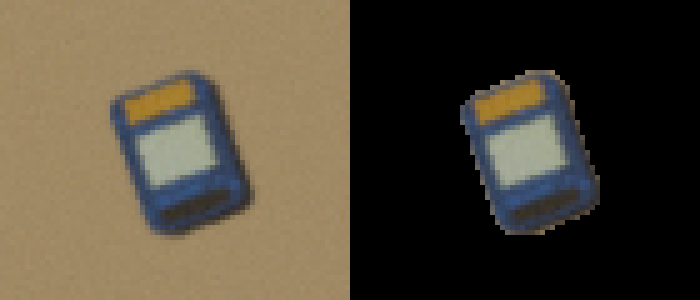

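```bash
python3 - <<'E'
from fit import *
from scipy.optimize import least_squares
F={n:dict(np.load(f"pics/{n}0.npz")) for n in("side","top")}
C=np.array([[200,65,6],[200,-65,6],[-140,-65,6],[-140,65,6.]])
T=(np.array([[83,19],[287,44],[230,586],[20,562]])+.5)/4-.5+[215,130]
S=(np.array([[55,181],[236,48],[746,402],[572,574]])+.5)/5-.5+[180,155]
def w(p,M):
    c,s=np.cos(p[2]),np.sin(p[2]);return M@np.array([[c,-s,0],[s,c,0],[0,0,1]]).T+[p[0],p[1],0]
p0=[500,-10,-.05]
for obs in([("top",T)],[("side",S)],[("top",T),("side",S)]):
    q=least_squares(lambda p:np.concatenate([(proj(F[n],w(p,C))-X).ravel() for n,X in obs]),p0,x_scale=[1,1,.01]);print(q.x,q.fun.round(2))
p=q.x
for n,b in(("top",(215,130,75,150)),("side",(180,155,155,120))):
    x,y,ww,h=b;s=4 if n=="top" else 5
    im=cv2.imread(f"pics/dk_{n}.png")
    def dr(P,col):
        u=((proj(F[n],w(p,np.array(P,float)))-[x,y]+.5)*s-.5).round().astype(int);cv2.polylines(im,[u],False,col,1)
    dr(np.vstack([C,C[:1]]),(0,255,0))
    dr([[0,38,37],[0,-25,37]],(255,0,0)); dr([[68,21.5,38],[165,21.5,38]],(0,0,255));dr([[0,-21.5,38],[165,-21.5,38]],(0,0,255))
    dr([[-140,0,6],[0,0,6]],(255,255,0));dr([[-55,41,30],[-8,27.5,30]],(0,0,255));dr([[-55,-41,30],[-8,-27.5,30]],(0,0,255))
    cv2.imwrite(f"pics/dkfit_{n}.png",im)
E
python3 -c "
import cv2,numpy as np
a=cv2.imread('pics/dkfit_top.png');b=cv2.imread('pics/dkfit_side.png')
b=cv2.resize(b,(500,387));c=np.zeros((600,800,3),np.uint8);c[:,:300]=a;c[:387,300:]=b;cv2.imwrite('pics/dkfit.png',c)"
```

```text
[ 5.62186375e+02 -1.75630880e+01 -8.04360611e-02] [-0.13 -0.07  0.34 -0.53  0.33  0.21 -0.53  0.34]
[ 5.60045980e+02 -1.27025593e+01 -8.47329013e-02] [-0.43 -0.92 -0.28 -0.24  0.35 -0.46  0.27  1.09]
[ 5.61390484e+02 -1.55268947e+01 -8.29400052e-02] [-0.75  0.17 -0.28 -0.17 -0.67  0.57 -1.52  0.56 -0.11 -1.71 -0.1  -0.98
  0.49 -1.62  0.6  -0.19]
```

View pics/dkfit.png

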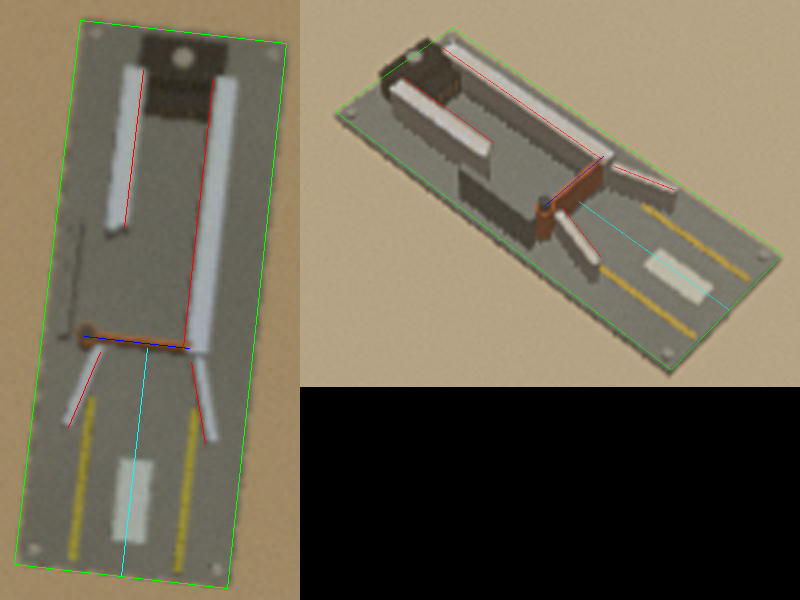

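```bash
cat > to.py <<'E'
import sys,numpy as np
from rig import r
from scipy.spatial.transform import Rotation as R
def rel(x,y,z,yaw):
    s=r.sense();A=R.from_euler('xyz',s['tcp_rot']);B=R.from_euler('xyz',[np.pi,0,yaw])
    d=A.inv().apply(np.array([x,y,z])-s['eef_pos'])/10
    return d.round(2),np.degrees((A.inv()*B).as_rotvec()).round(2)
def dock(dx,dy,z,p=(561.1,-15.1,-.0825)):
    c,s=np.cos(p[2]),np.sin(p[2]);return p[0]+c*dx-s*dy,p[1]+s*dx+c*dy,z,p[2]
if __name__=="__main__":
    s=r.sense();print(s['clock'],s['eef_pos'].round(1),s['tcp_rot'].round(4),s['contact_force'].round(1),round(s['opening'],3),s['qpos'].round(2))
    a=[float(v) for v in sys.argv[2:]]
    for i in range(0,len(a),4 if sys.argv[1]=='w' else 3):
        if sys.argv[1]=='w':print(rel(*a[i:i+4]))
        else: print(dock(*a[i:i+3]),rel(*dock(*a[i:i+3])))
E
python3 to.py w 558.8 261.7 100 .373 558.8 261.7 2 .373
```

```text
1.3 [ 173.8 -600.3  231.3] [-3.1415 -0.      0.2818] [0.5 0.4 0.5] 1.004 [-1.29  0.35  1.63  0.    1.16 -0.  ]
(array([ 60.95, -72.1 ,  13.13]), array([-0.  , -0.  , -5.22]))
(array([ 60.95, -72.1 ,  22.93]), array([-0.  , -0.  , -5.22]))
```

Emit:
{"api": "drive_tool", "payload": {"moves": [[0,[20,-24,0],0],[0,[40,-48,0],-3],[0,[60.95,-72.1,0],-5.22],[0,[60.95,-72.1,0],-5.22],[0,[60.95,-72.1,0],-5.22],[0,[60.95,-72.1,0],-5.22],[0,[60.95,-72.1,0],-5.22],[0,[60.95,-72.1,0],-5.22],[0,[60.95,-72.1,0],-5.22],[0,[60.95,-72.1,0],-5.22],[0,[60.95,-72.1,0],-5.22],[0,[60.95,-72.1,0],-5.22]], "grip_force": 40}}

```text
clock: 2.8
eef_pos: [480.1, 86.7, 231.6]
tcp_rot: [3.141, -0.001, 0.373]
contact_force: [0.9, -1.2, -0.2]
opening: 0.998
```

```bash
python3 to.py w 558.8 261.7 100 .373
```

```text
2.8 [480.1  86.7 231.6] [ 3.1412e+00 -9.0000e-04  3.7330e-01] [ 0.9 -1.2 -0.2] 0.998 [ 0.18  0.14  1.92 -0.    1.08  1.37]
(array([ 13.7 , -13.43,  13.17]), array([ 0.02, -0.05,  0.02]))
```

Emit:
{"api": "drive_tool", "payload": {"moves": [[0,[6,-6,2],0],[0,[12,-12,6],0],[0,[13.7,-13.43,10],0],[0,[13.7,-13.43,13.2],0],[0,[13.7,-13.43,13.2],0],[0,[13.7,-13.43,13.2],0],[0,[13.7,-13.43,13.2],0]]}}

```text
clock: 3.68
eef_pos: [559.9, 261.4, 102.1]
tcp_rot: [3.141, -0.004, 0.373]
contact_force: [0.4, -0.5, 0.2]
opening: 0.997
```

```bash
python3 - <<'E'
from rig import r
from fit import *
s=r.sense();print(s['eef_pos'],s['tcp_rot'])
for n,(x,y) in(("side",(188,303)),("top",(139,213))):
    f=r.grab_frame(n);np.savez(f"pics/{n}1.npz",**f)
    c=s['eef_pos'];yw=s['tcp_rot'][2];jy=np.array([np.sin(yw),-np.cos(yw),0])
    im=f["color"][:,:,::-1].copy();x0,y0=x-60,y-70
    c2=cv2.resize(im[y0:y0+130,x0:x0+130],None,fx=3,fy=3,interpolation=cv2.INTER_CUBIC)
    for k in(-42.5,0,42.5):
        P=c+jy*k+[0,0,13 if k else 0]
        u=((proj(f,P)[0]-[x0,y0]+.5)*3-.5).round().astype(int);cv2.circle(c2,tuple(int(v) for v in u),3,(0,0,255),-1)
    cv2.imwrite(f"pics/ab_{n}.png",c2)
a=cv2.imread("pics/ab_top.png");b=cv2.imread("pics/ab_side.png");h=max(a.shape[0],b.shape[0])
z=lambda i:cv2.copyMakeBorder(i,0,h-i.shape[0],0,0,cv2.BORDER_CONSTANT)
cv2.imwrite("pics/ab.png",np.hstack([z(a),z(b)]))
E
```

```text
[559.90339729 261.39968284 102.09648293] [ 3.14128374 -0.00423381  0.37253736]
```

View pics/ab.png

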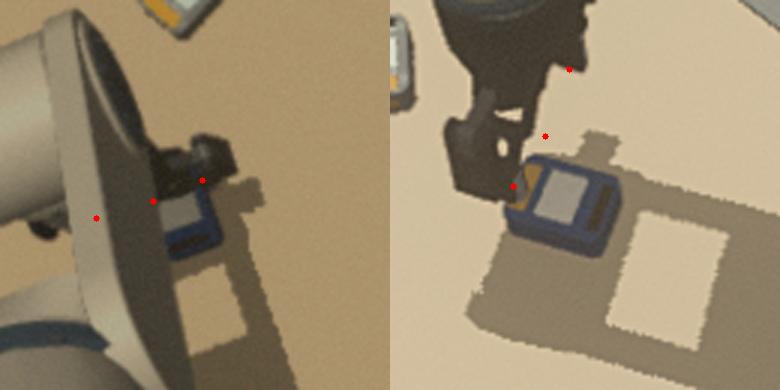

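```bash
python3 to.py w 558.8 261.7 2 .373
```

```text
3.775 [559.8 261.4 101.9] [ 3.1414 -0.0042  0.3724] [ 0.4 -0.6  0.3] 1.002 [ 0.43  0.48  1.75 -0.    0.9   1.63]
(array([-0.13, -0.06,  9.99]), array([ 0.01, -0.24, -0.03]))
```

Emit:
{"api": "drive_tool", "payload": {"moves": [[0,[-0.05,-0.06,4],0],[0,[-0.1,-0.06,8],0],[0,[-0.1,-0.06,9.95],0],[0,[-0.1,-0.06,9.95],0],[0,[-0.1,-0.06,9.95],0]]}}

```text
clock: 4.4
eef_pos: [560.1, 262.1, 3.9]
tcp_rot: [3.141, -0.006, 0.372]
contact_force: [-0.1, 0.1, -0.2]
opening: 1.002
```

```bash
python3 to.py w 558.8 261.7 2 .373
```

```text
4.4 [560.1 262.1   3.9] [ 3.1415 -0.0062  0.3723] [-0.1  0.1 -0.2] 1.002 [ 0.44  0.62  1.79 -0.    0.72  1.63]
(array([-0.14, -0.01,  0.19]), array([ 0.01, -0.36, -0.04]))
```

Emit:
{"api": "drive_tool", "payload": {"moves": [[0.6,[0,0,0.1],0],[0.6,[0,0,0.1],0],[1,[0,0,0.1],0],[1,[0,0,0.1],0],[1,[0,0,0.1],0],[1,[0,0,0.1],0],[1,[0,0,0.1],0],[1,[0,0,0.1],0]], "grip_force": 40}}

```text
clock: 5.4
eef_pos: [560.8, 262.4, 4.0]
tcp_rot: [3.142, -0.008, 0.372]
contact_force: [-0.5, -0.4, 5.8]
opening: 0.577
```

Emit:
{"api": "drive_tool", "payload": {"moves": [[1,[0,0,-2],0],[1,[0,0,-5],0],[1,[0,0,-9],0],[1,[0,0,-12],0],[1,[0,0,-12],0],[1,[0,0,-12],0]]}}

```text
clock: 6.15
eef_pos: [559.4, 261.9, 123.8]
tcp_rot: [3.141, -0.007, 0.372]
contact_force: [0.3, 0.4, -2.9]
opening: 0.574
```

```bash
python3 - <<'E'
from rig import r
from fit import *
s=r.sense();print(s['eef_pos'],s['tcp_rot'],s['contact_force'],s['opening'])
ims=[]
for n in("side","top"):
    f=r.grab_frame(n);np.savez(f"pics/{n}2.npz",**f)
    im=f["color"][:,:,::-1].copy();u=proj(f,s['eef_pos'])[0];x0,y0=[max(0,int(v)-65) for v in u];print(n,u,x0,y0)
    ims.append(cv2.resize(im[y0:y0+130,x0:x0+130],(390,390),interpolation=cv2.INTER_CUBIC))
cv2.imwrite("pics/lift.png",np.hstack(ims))
E
python3 to.py d -85 0 100 -85 0 10
```

```text
[559.41233711 261.89616486 123.79429206] [ 3.14149391 -0.00734218  0.37244423] [ 0.32903646  0.39894241 -2.88087043] 0.5741424561878105
side [177.77693379 272.47402796] 112 207
top [127.06987183 208.72195144] 62 143
6.25 [559.  261.7 122.8] [ 3.1414 -0.0057  0.3724] [-0.3 -0.6 -2.8] 0.576 [ 0.44  0.46  1.74 -0.    0.94  1.63]
(np.float64(476.3891015943717), np.float64(-8.095452098006685), 100.0, -0.0825) (array([-17.53,  22.12,   2.19]), array([-0.06, -0.32, 26.07]))
(np.float64(476.3891015943717), np.float64(-8.095452098006685), 10.0, -0.0825) (array([-17.58,  22.12,  11.19]), array([-0.06, -0.32, 26.07]))
```

View pics/lift.png

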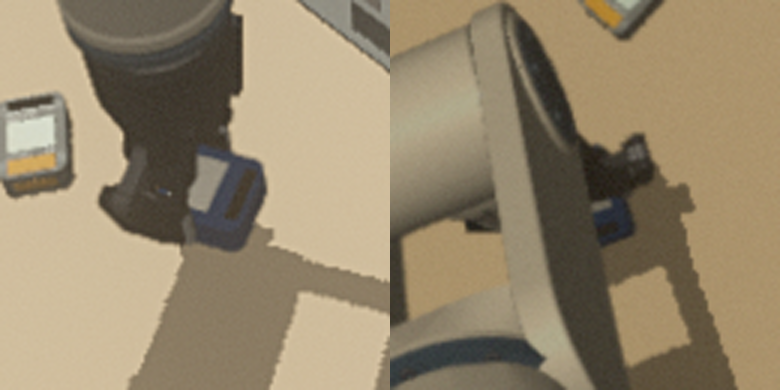

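Emit:
{"api": "drive_tool", "payload": {"moves": [[1,[-3,4,0],3],[1,[-7,8,0],9],[1,[-11,13,0],17],[1,[-15,18,0.5],24],[1,[-17.8,22.12,1.5],26.07],[1,[-17.8,22.12,3],26.07],[1,[-17.8,22.12,4],26.07],[1,[-17.8,22.12,4],26.07],[1,[-17.8,22.12,4],26.07],[1,[-17.8,22.12,4],26.07],[1,[-17.8,22.12,4],26.07]]}}

```text
clock: 7.62
eef_pos: [474.2, -8.7, 82.1]
tcp_rot: [-3.139, -0.006, -0.082]
contact_force: [0.2, 0.5, -1.8]
opening: 0.578
```

```bash
python3 - <<'E'
from rig import r
from fit import *
s=r.sense();print(s['eef_pos'],s['tcp_rot'],s['contact_force'],s['opening'])
ims=[]
for n in("side","top"):
    f=r.grab_frame(n);np.savez(f"pics/{n}3.npz",**f)
    im=f["color"][:,:,::-1].copy();u=proj(f,s['eef_pos'])[0];x0,y0=[max(0,int(v)-65) for v in u];print(n,u,x0,y0)
    ims.append(cv2.resize(im[y0:y0+130,x0:x0+130],(390,390),interpolation=cv2.INTER_CUBIC))
cv2.imwrite("pics/apr.png",np.hstack(ims))
E
python3 to.py d -88 0 50 -88 0 10.5
```

```text
[474.18957796  -8.69062783  82.14981559] [-3.13924646 -0.00577838 -0.08193138] [ 0.2335768   0.45365365 -1.79350711] 0.5776578728718438
side [297.90428071 217.22285645] 232 152
top [247.35817254 251.59883582] 182 186
7.725 [474.1  -8.9  82.1] [-3.1393 -0.0056 -0.0823] [-1.  -0.7 -2.2] 0.576 [-0.02  0.33  2.08  0.    0.73  1.63]
(np.float64(473.3993051800554), np.float64(-7.8482327602892745), 50.0, -0.0825) (array([-0.09, -0.09,  3.21]), array([-0.13, -0.32,  0.01]))
(np.float64(473.3993051800554), np.float64(-7.8482327602892745), 10.5, -0.0825) (array([-0.11, -0.08,  7.16]), array([-0.13, -0.32,  0.01]))
```

View pics/apr.png

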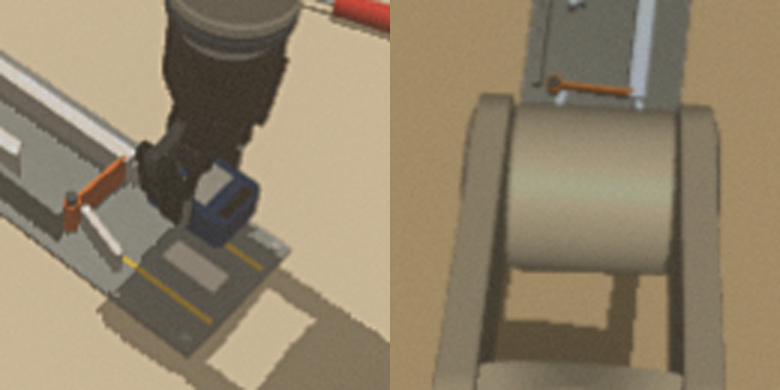

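Module held over the apron (side image approx. (298,217)), nose to the flap. Lowering.

Emit:
{"api": "drive_tool", "payload": {"moves": [[1,[-0.1,-0.08,3],0],[1,[-0.1,-0.08,5.5],0],[1,[-0.1,-0.08,6.8],0],[1,[-0.1,-0.08,7.1],0],[1,[-0.1,-0.08,7.1],0],[1,[-0.1,-0.08,7.1],0]]}}

```text
clock: 8.48
eef_pos: [474.2, -7.9, 11.8]
tcp_rot: [-3.139, -0.007, -0.082]
contact_force: [0.5, -0.2, -1.8]
opening: 0.575
```

```bash
python3 to.py d -88 0 10.5;python3 - <<'E'
from rig import r
from fit import *
s=r.sense()
ims=[]
for n in("side","top"):
    f=r.grab_frame(n)
    im=f["color"][:,:,::-1].copy();u=proj(f,s['eef_pos'])[0];x0,y0=[max(0,int(v)-65) for v in u];print(n,u,x0,y0)
    ims.append(cv2.resize(im[y0:y0+130,x0:x0+130],(390,390),interpolation=cv2.INTER_CUBIC))
cv2.imwrite("pics/apr2.png",np.hstack(ims))
E
```

```text
8.475 [474.2  -7.9  11.8] [-3.1392 -0.0069 -0.0823] [ 0.5 -0.2 -1.8] 0.575 [-0.02  0.46  2.11  0.    0.56  1.63]
(np.float64(473.3993051800554), np.float64(-7.8482327602892745), 10.5, -0.0825) (array([-0.08,  0.  ,  0.13]), array([-0.14, -0.4 ,  0.01]))
side [294.63313684 236.23706071] 229 171
top [247.07323092 252.10556802] 182 187
```

View pics/apr2.png

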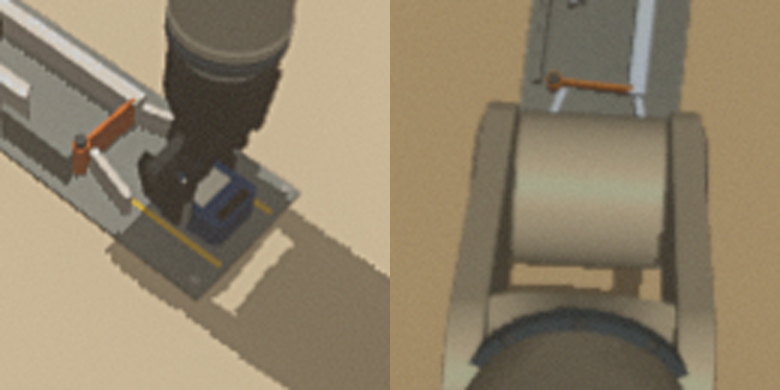

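Emit:
{"api": "drive_tool", "payload": {"moves": [[1,[-0.05,0,0.15],0],[1,[-0.05,0,0.25],0],[1,[-0.05,0,0.25],0]]}}

```text
clock: 8.95
eef_pos: [473.8, -7.8, 10.0]
tcp_rot: [-3.139, -0.007, -0.082]
contact_force: [-3.2, 0.2, 12.7]
opening: 0.574
```

Emit:
{"api": "drive_tool", "payload": {"moves": [[0.2,[0,0,0],0],[0.1,[0,0,0],0],[0.1,[0,0,0],0],[0.1,[0,0,0],0],[0.1,[0,0,-2],0],[0.1,[0,0,-5],0],[0.1,[0,0,-9],0],[0.1,[-5,0,-10],0],[1,[-10,0,-10],0],[1,[-13,0,-10],0],[1,[-15,0,-10],0],[1,[-15,0,-10],0]]}}

```text
clock: 10.45
eef_pos: [323.0, 4.4, 109.0]
tcp_rot: [-3.139, -0.007, -0.082]
contact_force: [-0.6, -0.2, -0.5]
opening: 0.042
```

```bash
python3 to.py d -160 0 12;python3 - <<'E'
from rig import r
from fit import *
from to import dock
ims=[];obs=[];P=np.array([561.1,-15.1,-.0825])
for n in("side","top"):
    f=r.grab_frame(n);np.savez(f"pics/{n}4.npz",**f)
    im=f["color"][:,:,::-1].copy();u=proj(f,dock(-70,0,20)[:3])[0];x0,y0=[max(0,int(v)-65) for v in u];print(n,u,x0,y0)
    ims.append(cv2.resize(im[y0:y0+130,x0:x0+130],(390,390),interpolation=cv2.INTER_CUBIC))
    o=r.outline_of("module",n);print([(d["score"],d["at"],d["mask"].sum()) for d in o])
    if o:
        q,c=fit([474,-8,-.08],[(f,o[0]["mask"].astype(np.float32))],modelpts(6))
        for D in([562.19,-17.56,-.0804],[560.05,-12.7,-.0847]):
            d=q[:2]-D[:2];cc,ss=np.cos(D[2]),np.sin(D[2]);print(q,c,"dock",cc*d[0]+ss*d[1],-ss*d[0]+cc*d[1],q[2]-D[2])
cv2.imwrite("pics/laid.png",np.hstack(ims))
E
```

```text
10.45 [323.    4.4 109. ] [-3.1392 -0.0073 -0.0821] [-0.6 -0.2 -0.5] 0.042 [0.01 0.07 2.35 0.   0.72 1.66]
(np.float64(401.6441912364644), np.float64(-1.9149686550714087), 12.0, -0.0825) (array([7.82, 0.  , 9.75]), array([-0.14, -0.42,  0.02]))
side [289.13546647 229.9600084 ] 224 164
[(0.77, [298.3, 238.8], np.int64(747))]
[ 4.68700712e+02 -6.60392914e+00 -8.62643057e-02] 0.06224899739027023 dock -94.06720502828959 3.412235702731315 -0.005864305661021488
[ 4.68700712e+02 -6.60392914e+00 -8.62643057e-02] 0.06224899739027023 dock -91.53752965110156 -1.653819608592018 -0.0015643056610214895
top [247.8885012  244.91265945] 182 179
[(0.86, [249.0, 253.7], np.int64(592))]
[ 4.73210548e+02 -9.96568117e+00 -8.89717786e-02] 0.05859375 dock -89.3019436814893 0.42354355877402305 -0.008571778625087942
[ 4.73210548e+02 -9.96568117e+00 -8.89717786e-02] 0.05859375 dock -86.75946102245916 -4.621993561486986 -0.004271778625087944
```

View pics/laid.png

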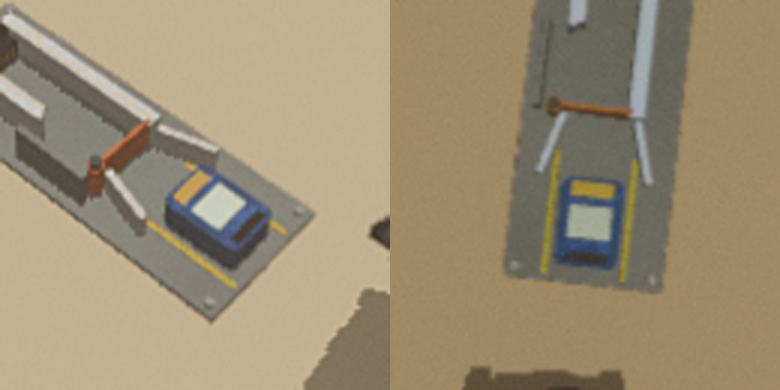

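Emit:
{"api": "drive_tool", "payload": {"moves": [[1,[4,0,2],0],[1,[7.8,0,6],0],[1,[7.8,0,9.6],0],[1,[7.8,0,9.6],0],[1,[7.8,0,9.6],0]]}}

```text
clock: 11.28
eef_pos: [403.8, -2.0, 14.3]
tcp_rot: [-3.139, -0.008, -0.082]
contact_force: [0.6, -0.2, 0.1]
opening: 0.001
```

```bash
python3 to.py d -130 0 13 -75 0 13 0 0 13 50 0 13;python3 - <<'E'
from rig import r
from fit import *
from to import dock
ims=[]
for n in("side","top"):
    f=r.grab_frame(n);np.savez(f"pics/{n}5.npz",**f)
    im=f["color"][:,:,::-1].copy();u=proj(f,dock(-90,0,20)[:3])[0];x0,y0=[max(0,int(v)-65) for v in u]
    ims.append(cv2.resize(im[y0:y0+130,x0:x0+130],(390,390),interpolation=cv2.INTER_CUBIC))
cv2.imwrite("pics/p5.png",np.hstack(ims))
E
```

```text
11.275 [403.8  -2.   14.3] [-3.1391 -0.0081 -0.0823] [ 0.6 -0.2  0.1] 0.001 [-0.01  0.39  2.25  0.    0.49  1.64]
(np.float64(431.54215537962733), np.float64(-4.38716203224552), 13.0, -0.0825) (array([2.78, 0.01, 0.15]), array([-0.14, -0.47,  0.01]))
(np.float64(486.3550896420927), np.float64(-8.919516557064723), 13.0, -0.0825) (array([8.28, 0.01, 0.2 ]), array([-0.14, -0.47,  0.01]))
(np.float64(561.1), np.float64(-15.1), 13.0, -0.0825) (array([1.578e+01, 1.000e-02, 2.600e-01]), array([-0.14, -0.47,  0.01]))
(np.float64(610.9299402386049), np.float64(-19.220322295290185), 13.0, -0.0825) (array([2.078e+01, 2.000e-02, 3.000e-01]), array([-0.14, -0.47,  0.01]))
```

View pics/p5.png

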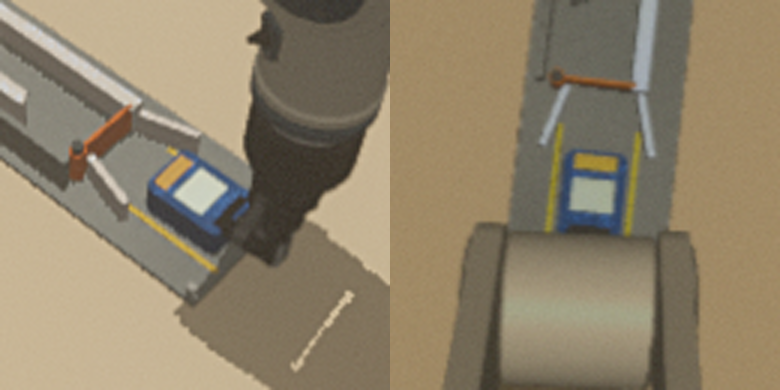

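Emit:
{"api": "drive_tool", "payload": {"moves": [[1,[1,0,0.05],0],[1,[2,0,0.1],0],[1,[2.7,0,0.1],0],[1,[3.3,0,0.1],0],[1,[3.9,0,0.1],0],[1,[4.5,0,0.1],0],[1,[5.1,0,0.1],0],[1,[5.6,0,0.1],0],[1,[6.1,0,0.15],0],[1,[6.6,0,0.15],0],[1,[7.0,0,0.15],0]]}}

```text
clock: 12.75
eef_pos: [474.7, -7.7, 14.2]
tcp_rot: [-3.139, -0.011, -0.082]
contact_force: [-0.4, -0.0, -0.2]
opening: 0.002
```

```bash
cat > look.py <<'E'
import sys
from rig import r
from fit import *
from to import dock
k,cx=sys.argv[1],float(sys.argv[2])
s=r.sense();d=s['eef_pos'][:2]-[561.1,-15.1];c,q=np.cos(-.0825),np.sin(-.0825)
print(s['clock'],"tcp dock",c*d[0]+q*d[1],-q*d[0]+c*d[1],s['eef_pos'][2],"F",s['contact_force'].round(1),s['tcp_rot'].round(4))
ims=[]
for n in("side","top"):
    f=r.grab_frame(n);np.savez(f"pics/{n}{k}.npz",**f)
    im=f["color"][:,:,::-1].copy();u=proj(f,dock(cx,0,20)[:3])[0];x0,y0=[max(0,int(v)-65) for v in u]
    ims.append(cv2.resize(im[y0:y0+130,x0:x0+130],(390,390),interpolation=cv2.INTER_CUBIC))
cv2.imwrite(f"pics/p{k}.png",np.hstack(ims))
E
python3 look.py 6 -30
```

```text
12.75 tcp dock -86.73191072261682 0.21451094794545966 14.237698723293255 F [-0.4 -0.  -0.2] [-3.139  -0.0107 -0.0822]
```

View pics/p6.png

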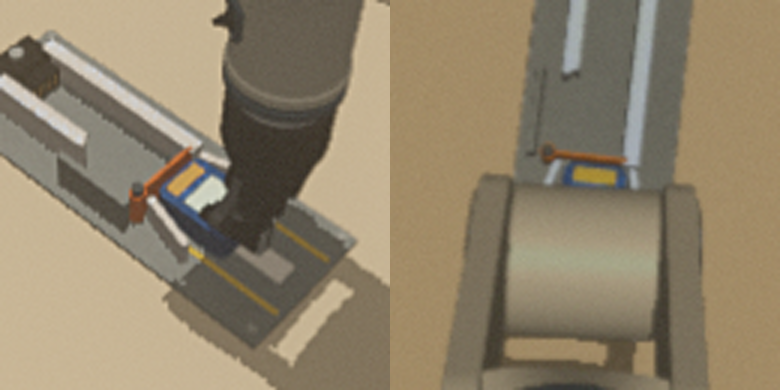

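Emit:
{"api": "drive_tool", "payload": {"moves": [[1,[0.4,0,0.05],0],[1,[0.8,0,0.05],0],[1,[1.2,0,0.05],0],[1,[1.6,0,0.05],0],[1,[2.0,0,0.05],0],[1,[2.4,0,0.05],0],[1,[2.8,0,0.05],0]]}}

```text
clock: 13.72
eef_pos: [501.1, -10.1, 13.8]
tcp_rot: [-3.139, -0.008, -0.082]
contact_force: [-3.8, -0.1, 0.6]
opening: 0.002
```

```bash
python3 look.py 7 -10
```

```text
13.725 tcp dock -60.19244585275356 0.055487731409836094 13.769761017773567 F [-3.8 -0.1  0.6] [-3.1392 -0.0076 -0.0822]
```

View pics/p7.png

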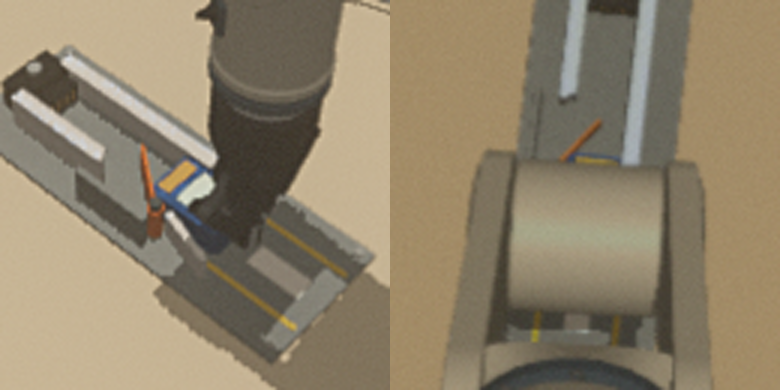

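Emit:
{"api": "drive_tool", "payload": {"moves": [[1,[0.5,0,0.05],0],[1,[1.0,0,0.05],0],[1,[1.5,0,0.05],0],[1,[2.0,0,0.05],0],[1,[2.5,0,0.05],0],[1,[3.0,0,0.05],0],[1,[3.5,0,0.1],0],[1,[4.0,0,0.1],0],[1,[4.5,0,0.1],0],[1,[5.0,0,0.1],0]]}}

```text
clock: 15.08
eef_pos: [552.8, -14.3, 13.4]
tcp_rot: [-3.139, -0.01, -0.082]
contact_force: [-1.0, -0.7, -1.4]
opening: 0.001
```

```bash
python3 look.py 8 40
```

```text
15.075 tcp dock -8.354850396625675 0.1475936678824148 13.433027657008806 F [-1.  -0.7 -1.4] [-3.139  -0.0104 -0.0823]
```

View pics/p8.png

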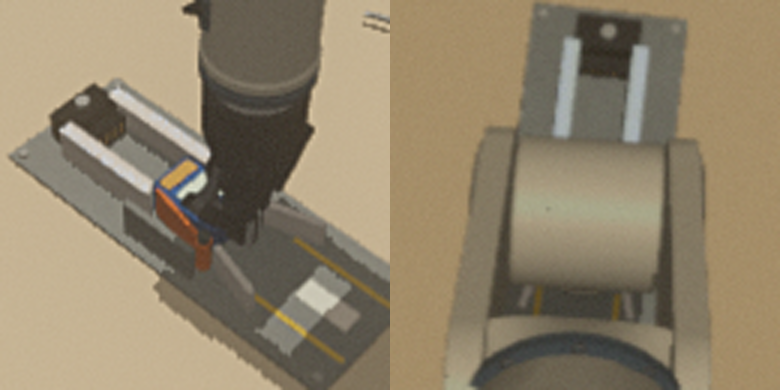

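Emit:
{"api": "drive_tool", "payload": {"moves": [[1,[0.4,0,0],0],[1,[0.8,0,0],0],[1,[1.2,0,0],0],[1,[1.6,0,0],0],[1,[2.0,0,0.03],0],[1,[2.4,0,0.03],0],[1,[2.8,0,0.05],0],[1,[3.2,0,0.05],0],[1,[3.6,0,0.05],0],[1,[4.0,0,0.05],0],[1,[4.4,0,0.05],0]]}}

```text
clock: 16.55
eef_pos: [597.6, -17.9, 13.6]
tcp_rot: [-3.139, -0.012, -0.082]
contact_force: [-1.7, -0.4, -1.7]
opening: -0.0
```

```bash
python3 look.py 9 80
```

```text
16.55 tcp dock 36.65021850386876 0.1820784104841242 13.596109953084888 F [-1.7 -0.4 -1.7] [-3.139  -0.0117 -0.0822]
```

View pics/p9.png

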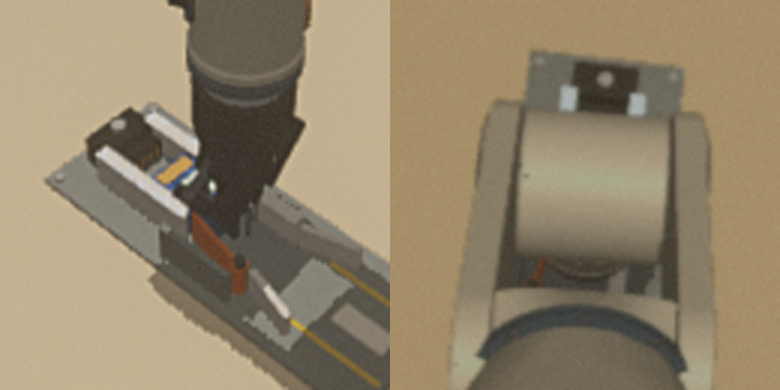

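Emit:
{"api": "drive_tool", "payload": {"moves": [[1,[0.3,0,0],0],[1,[0.6,0,0],0],[1,[0.9,0,0],0],[1,[1.2,0,0.03],0],[1,[1.4,0,0.03],0],[1,[1.4,0,0.03],0]]}}

```text
clock: 17.4
eef_pos: [612.2, -19.1, 13.6]
tcp_rot: [-3.139, -0.013, -0.082]
contact_force: [-1.2, -0.3, 0.8]
opening: -0.0
```

Emit:
{"api": "drive_tool", "payload": {"moves": [[1,[0.1,0,0],0],[1,[0.2,0,0],0],[1,[0.2,0,0],0]]}}

```text
clock: 17.77
eef_pos: [614.6, -19.3, 13.6]
tcp_rot: [-3.139, -0.013, -0.082]
contact_force: [-0.5, -0.6, -0.8]
opening: 0.001
```

Emit:
{"api": "drive_tool", "payload": {"moves": [[1,[0.1,0,0],0],[1,[0.2,0,0],0],[1,[0.2,0,0],0]]}}

```text
clock: 18.15
eef_pos: [616.9, -19.5, 13.7]
tcp_rot: [-3.139, -0.014, -0.082]
contact_force: [-0.9, -0.8, 0.8]
opening: 0.001
```

Emit:
{"api": "drive_tool", "payload": {"moves": [[1,[0.1,0,0],0],[1,[0.2,0,0],0]]}}

```text
clock: 18.4
eef_pos: [618.9, -19.7, 13.7]
tcp_rot: [-3.139, -0.014, -0.082]
contact_force: [-1.3, -0.9, -0.4]
opening: 0.002
```

```bash
python3 look.py 10 90
```

```text
18.4 tcp dock 57.98135406306988 0.16126632392666007 13.694864715943531 F [-1.3 -0.9 -0.4] [-3.139  -0.0138 -0.0823]
```

View pics/p10.png

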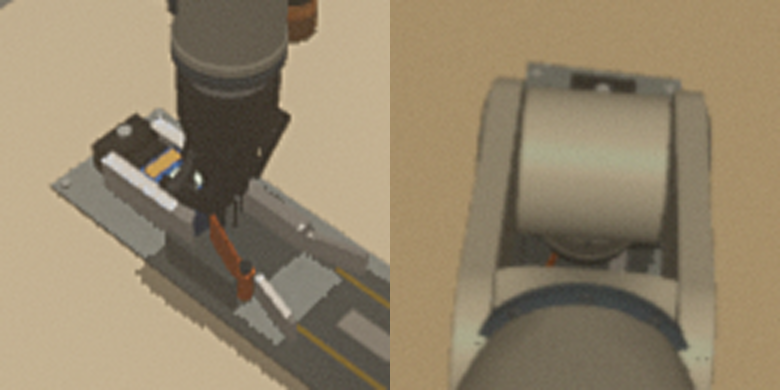

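Emit:
{"api": "drive_tool", "payload": {"moves": [[1,[0.1,0,0],0],[1,[0.15,0,0],0]]}}

```text
clock: 18.75
eef_pos: [620.6, -19.9, 13.8]
tcp_rot: [-3.139, -0.014, -0.082]
contact_force: [-0.9, -0.3, -0.3]
opening: -0.001
```

Emit:
{"api": "drive_tool", "payload": {"moves": [[1,[0.1,0,0],0],[1,[0.15,0,0],0]]}}

```text
clock: 19.0
eef_pos: [622.2, -20.0, 13.8]
tcp_rot: [-3.139, -0.014, -0.082]
contact_force: [-1.0, -0.1, -0.6]
opening: 0.0
```

Emit:
{"api": "drive_tool", "payload": {"moves": [[1,[0.1,0,0],0],[1,[0.15,0,0],0]]}}

```text
clock: 19.25
eef_pos: [623.9, -20.2, 13.8]
tcp_rot: [-3.139, -0.014, -0.082]
contact_force: [-1.7, -1.0, -0.7]
opening: -0.0
```

Emit:
{"api": "drive_tool", "payload": {"moves": [[1,[0.1,0,0],0],[1,[0.1,0,0],0]]}}

```text
clock: 19.5
eef_pos: [623.9, -20.1, 13.7]
tcp_rot: [-3.139, -0.013, -0.082]
contact_force: [-5.1, -0.3, 2.6]
opening: -0.003
```

Emit:
{"api": "drive_tool", "payload": {"moves": [[1,[0.1,0,0],0],[1,[0.1,0,0],0]]}}

```text
clock: 19.75
eef_pos: [623.9, -20.2, 13.7]
tcp_rot: [-3.139, -0.01, -0.082]
contact_force: [-6.1, 0.3, 4.2]
opening: -0.002
```

```bash
python3 look.py 11 90; python3 - <<'E'
import numpy as np,cv2
a=np.load('pics/side11.npz')['color'][:,:,::-1]
cv2.imwrite('pics/z11.png',cv2.resize(a[160:240,190:290],None,fx=7,fy=7,interpolation=cv2.INTER_CUBIC))
E
```

```text
19.75 tcp dock 63.04512385280206 0.14124022811250025 13.698966165218204 F [-6.1  0.3  4.2] [-3.1391 -0.0104 -0.0822]
```

View pics/z11.png

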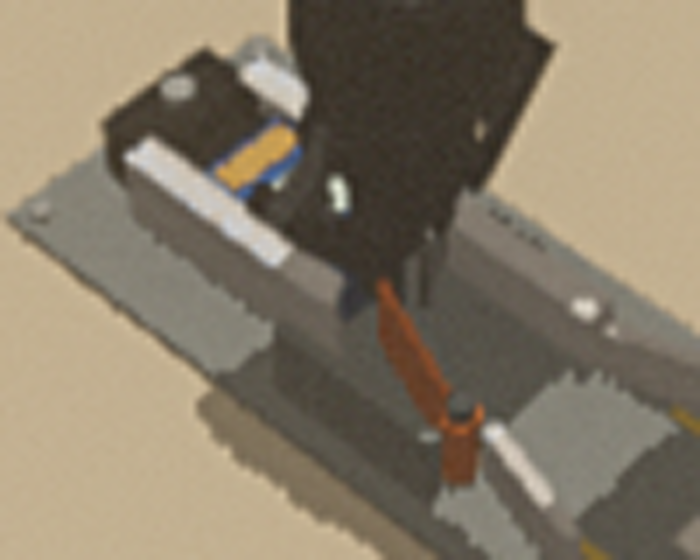

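Emit:
{"api": "drive_tool", "payload": {"moves": [[1,[0.15,0,0],0],[1,[0.2,0,0],0]]}}

```text
clock: 20.1
eef_pos: [624.0, -20.2, 13.6]
tcp_rot: [-3.139, -0.006, -0.082]
contact_force: [-9.3, 0.5, 7.3]
opening: 0.001
```

Emit:
{"api": "drive_tool", "payload": {"moves": [[1,[0.15,0,0],0],[1,[0.2,0,0],0]]}}

```text
clock: 20.35
eef_pos: [623.9, -20.2, 13.5]
tcp_rot: [-3.139, -0.002, -0.082]
contact_force: [-9.9, -0.0, 6.9]
opening: -0.004
```

Emit:
{"api": "drive_tool", "payload": {"moves": [[1,[0.15,0,-0.05],0],[1,[0.2,0,-0.1],0]]}}

```text
clock: 20.6
eef_pos: [623.9, -20.2, 13.8]
tcp_rot: [-3.139, 0.002, -0.082]
contact_force: [-6.0, 0.6, -1.6]
opening: -0.001
```

Emit:
{"api": "drive_tool", "payload": {"moves": [[1,[0.15,0,-0.05],0],[1,[0.2,0,-0.05],0]]}}

```text
clock: 20.85
eef_pos: [623.8, -20.2, 13.6]
tcp_rot: [-3.139, 0.006, -0.082]
contact_force: [-8.0, -0.1, 1.2]
opening: 0.0
```

Emit:
{"api": "drive_tool", "payload": {"moves": [[1,[0.1,0,0],0],[1,[0.2,0,-0.03],0],[1,[0.3,0,-0.05],0],[1,[0.35,0,-0.05],0]]}}

```text
clock: 21.35
eef_pos: [624.4, -20.3, 13.5]
tcp_rot: [-3.14, 0.012, -0.082]
contact_force: [-11.7, 0.3, 4.7]
opening: 0.0
```

Emit:
{"api": "drive_tool", "payload": {"moves": [[1,[0.1,0,0],0],[1,[0.2,0,-0.03],0],[1,[0.3,0,-0.05],0],[1,[0.35,0,-0.05],0],[1,[0.4,0,-0.05],0]]}}

```text
clock: 21.98
eef_pos: [625.4, -20.4, 13.4]
tcp_rot: [-3.14, 0.018, -0.082]
contact_force: [-11.2, 0.2, 6.3]
opening: -0.003
```

Emit:
{"api": "drive_tool", "payload": {"moves": [[1,[0.1,0,-0.06],0],[1,[0.2,0,-0.09],0],[1,[0.3,0,-0.1],0],[1,[0.35,0,-0.1],0]]}}

```text
clock: 22.48
eef_pos: [626.9, -20.4, 13.6]
tcp_rot: [-3.14, 0.022, -0.082]
contact_force: [-8.0, 0.2, -0.1]
opening: 0.001
```

```bash
python3 look.py 12 90; python3 - <<'E'
import numpy as np,cv2
a=np.load('pics/side12.npz')['color'][:,:,::-1]
cv2.imwrite('pics/z12.png',cv2.resize(a[160:240,190:290],None,fx=7,fy=7,interpolation=cv2.INTER_CUBIC))
E
```

```text
22.475 tcp dock 66.06004178151014 0.09575434362321555 13.634218389770625 F [-8.   0.2 -0.1] [-3.1397  0.022  -0.0824]
```

View pics/z12.png

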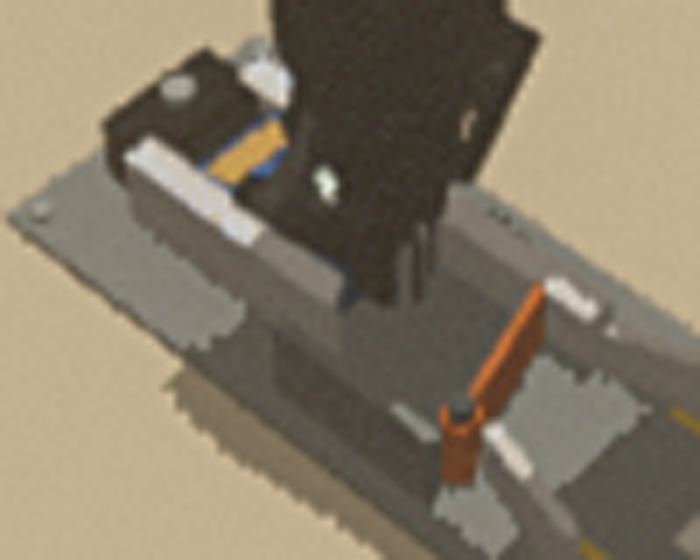

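Emit:
{"api": "drive_tool", "payload": {"moves": [[1,[0.1,0,-0.04],0],[1,[0.2,0,-0.06],0],[1,[0.22,0,-0.06],0]]}}

```text
clock: 22.95
eef_pos: [627.1, -20.5, 13.5]
tcp_rot: [-3.14, 0.026, -0.083]
contact_force: [-8.9, 0.1, 1.7]
opening: -0.004
```

Emit:
{"api": "drive_tool", "payload": {"moves": [[1,[0.1,0,-0.05],0],[1,[0.2,0,-0.07],0],[1,[0.27,0,-0.08],0]]}}

```text
clock: 23.32
eef_pos: [627.6, -20.5, 13.6]
tcp_rot: [-3.14, 0.031, -0.083]
contact_force: [-8.8, 0.1, 1.2]
opening: 0.002
```

Emit:
{"api": "drive_tool", "payload": {"moves": [[1,[-0.5,0,0],0],[1,[-1.2,0,0],0],[1,[-1.5,0,0],0],[1,[-1.5,0,0],0],[1,[-1.7,0,-2],0],[1,[-1.8,0,-5],0],[1,[-2,0,-10],0],[1,[-2,0,-15],0],[1,[-2,0,-20],0],[1,[-2,0,-20],0]]}}

```text
clock: 24.58
eef_pos: [616.7, -19.8, 220.3]
tcp_rot: [-3.139, 0.021, -0.083]
contact_force: [1.4, 0.4, -1.6]
opening: 0.004
```

Emit:
{"api": "drive_tool", "payload": {"moves": [[1,[-5,0,0],0],[1,[-10,0,0],0],[1,[-16,0,0],0],[1,[-22,0,0],0],[1,[-25,0,0],0],[1,[-25,0,0],0],[1,[-25,0,0],0]]}}

```text
clock: 25.45
eef_pos: [368.4, 0.8, 226.1]
tcp_rot: [-3.139, 0.02, -0.083]
contact_force: [-0.3, -0.2, -0.7]
opening: -0.003
```

```bash
python3 look.py 13 70; python3 - <<'E'
import numpy as np,cv2
a=np.load('pics/side13.npz')['color'][:,:,::-1]
b=np.load('pics/top13.npz')['color'][:,:,::-1]
A=cv2.resize(a[155:255,190:290],(400,400),interpolation=cv2.INTER_CUBIC);B=cv2.resize(b[125:225,210:310],(400,400),interpolation=cv2.INTER_CUBIC)
cv2.imwrite('pics/z13.png',np.hstack([A,B]))
cv2.imwrite('pics/full13.png',np.hstack([cv2.resize(a,(400,300)),cv2.resize(b,(400,300))]))
E
```

```text
25.45 tcp dock -193.34773392666054 -0.04753486128958784 226.0530778965546 F [-0.3 -0.2 -0.7] [-3.1393  0.0197 -0.0826]
```

View pics/z13.png

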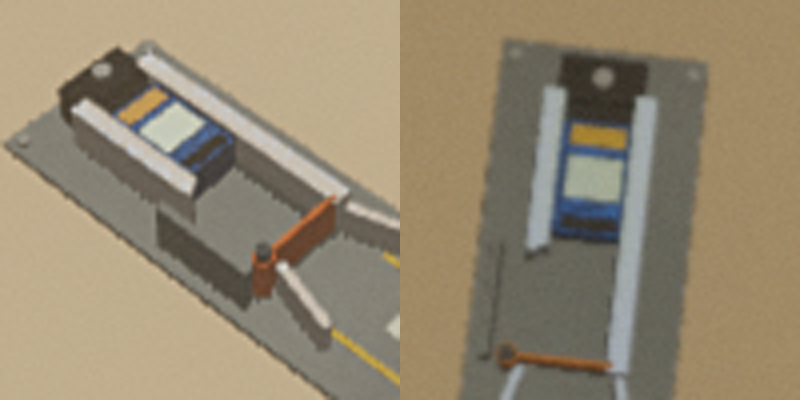

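View pics/full13.png

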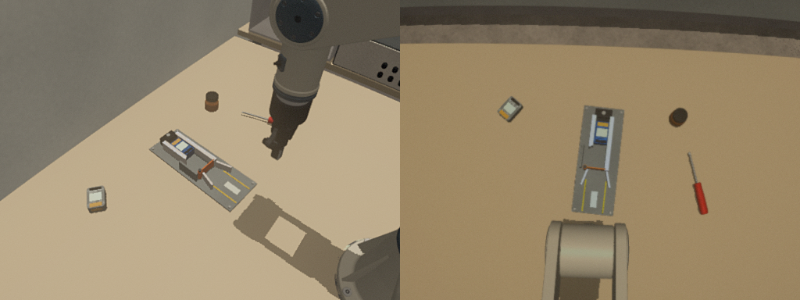

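```bash
python3 - <<'E'
from fit import *
D={"top":(562.19,-17.56,-.0804),"side":(560.05,-12.7,-.0847)}
def W(p,x,y,z):
    c,s=np.cos(p[2]),np.sin(p[2]);return np.c_[p[0]+c*x-s*y,p[1]+s*x+c*y,np.full(len(x),z)]
def prof(f,n,z,x,ys):
    g=f['color'].astype(np.float32);o=0
    for y in ys:
        u=proj(f,W(D[n],x,np.full(len(x),y),z)).astype(np.float32)
        o=o+cv2.remap(g,u[:,0].reshape(1,-1),u[:,1].reshape(1,-1),cv2.INTER_LINEAR)[0]
    return o/len(ys)
x=np.arange(126,166,2.)
for n in D:
    a=dict(np.load(f"pics/{n}0.npz"));b=dict(np.load(f"pics/{n}13.npz"))
    print(n,"before z26/after z32 R,B");
    ys=np.linspace(-12,12,7)
    p=prof(a,n,26,x,ys);q=prof(b,n,32,x,ys);q26=prof(b,n,26,x,ys)
    for i in range(len(x)):print(int(x[i]),p[i].round(),q[i].round(),q26[i].round())
E
```

```text
top before z26/after z32 R,B
126 [102. 100.  89.] [117. 130. 131.] [139. 149. 138.]
128 [103. 101.  90.] [ 79.  99. 125.] [ 99. 115. 127.]
130 [102. 100.  90.] [ 69.  89. 122.] [ 71.  92. 125.]
132 [102. 100.  90.] [ 94.  98. 110.] [ 77.  91. 120.]
134 [101.  99.  89.] [132. 114.  75.] [108. 104.  98.]
136 [97. 95. 84.] [157. 128.  55.] [145. 121.  64.]
138 [85. 82. 71.] [163. 131.  50.] [161. 130.  51.]
140 [67. 61. 51.] [164. 129.  50.] [164. 131.  50.]
142 [59. 51. 39.] [159. 126.  51.] [163. 128.  50.]
144 [58. 50. 39.] [140. 115.  62.] [154. 123.  55.]
146 [56. 50. 41.] [98. 89. 73.] [128. 108.  66.]
148 [57. 51. 43.] [66. 67. 71.] [82. 79. 75.]
150 [57. 52. 43.] [57. 55. 52.] [61. 62. 64.]
152 [57. 52. 43.] [57. 52. 45.] [57. 53. 48.]
154 [55. 50. 41.] [57. 52. 44.] [57. 52. 44.]
156 [51. 46. 38.] [56. 51. 42.] [57. 52. 43.]
158 [49. 43. 35.] [54. 49. 40.] [55. 51. 42.]
160 [48. 43. 33.] [53. 47. 38.] [54. 48. 39.]
162 [49. 44. 34.] [55. 49. 40.] [53. 47. 38.]
164 [54. 48. 39.] [58. 52. 43.] [56. 50. 41.]
side before z26/after z32 R,B
126 [116. 112. 101.] [155. 164. 162.] [195.
[... 254 characters left out ...]
5.] [114. 107. 110.]
138 [80. 67. 50.] [195. 156.  85.] [160. 132.  95.]
140 [80. 68. 51.] [194. 155.  84.] [185. 149.  90.]
142 [74. 64. 49.] [192. 153.  87.] [188. 152.  89.]
144 [70. 61. 49.] [173. 142.  95.] [188. 152.  88.]
146 [70. 62. 51.] [127. 113. 100.] [187. 151.  89.]
148 [71. 63. 52.] [90. 86. 85.] [169. 140.  97.]
150 [72. 64. 53.] [74. 70. 64.] [129. 115. 103.]
152 [71. 63. 52.] [74. 67. 55.] [92. 88. 89.]
154 [70. 63. 52.] [76. 67. 54.] [78. 74. 69.]
156 [70. 62. 51.] [75. 66. 52.] [76. 69. 58.]
158 [70. 61. 50.] [73. 64. 51.] [79. 70. 57.]
160 [69. 60. 49.] [73. 64. 51.] [78. 69. 56.]
162 [68. 59. 47.] [74. 66. 52.] [76. 67. 54.]
164 [69. 60. 48.] [76. 67. 55.] [76. 67. 54.]
```

```bash
python3 - <<'E'
from fit import *
D={"top":(562.19,-17.56,-.0804),"side":(560.05,-12.7,-.0847)}
rows=[]
for n in D:
    for k in("0","13"):
        f=dict(np.load(f"pics/{n}{k}.npz"))
        X,Y=np.meshgrid(np.arange(120,200,.25),np.arange(35,-35,-.4));p=D[n];c,s=np.cos(p[2]),np.sin(p[2])
        P=np.c_[(p[0]+c*X-s*Y).ravel(),(p[1]+s*X+c*Y).ravel(),np.full(X.size,26.)]
        u=proj(f,P).astype(np.float32).reshape(*X.shape,2)
        im=cv2.remap(f['color'][:,:,::-1],u[...,0],u[...,1],cv2.INTER_CUBIC)
        im=np.clip(im.astype(float)*2,0,255).astype(np.uint8)
        for q in range(0,80,10):cv2.line(im,(q*4,0),(q*4,4),(0,255,0),1)
        rows.append(cv2.resize(im,None,fx=1.2,fy=1.6))
cv2.imwrite("pics/gap.png",np.vstack([np.hstack(rows[:2]),np.hstack(rows[2:])]))
E
```

```text
(no output)
```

View pics/gap.png

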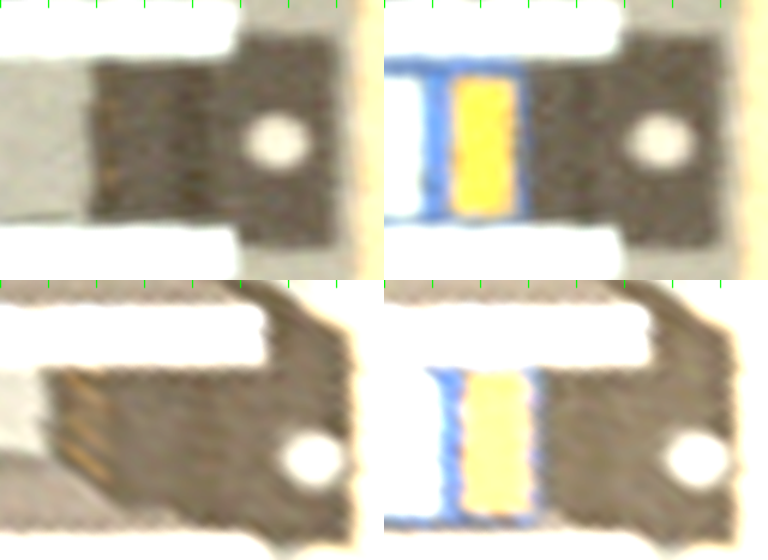

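```bash
python3 -c "
from rig import r
print(r.sense()['contact_force'],r.sense()['clock']);print(r.sign_off())"
```

```text
[-0.62951061  0.62080811  0.31502445] 25.55
the job is handed in; nothing more can be done
None
```

The module is in the dock, pressed into the contact block, with the flap shut behind it. I handed the job in at 25.6 s.

- **Sequence:** I gripped the module across its width, laid it flat on the loading end with the contacts towards the flap, and released it. Then I pushed it with shut fingers through the flap until it met the contact block, found by feel at about dock x 143 mm. After pressing, I backed off and lifted clear.
- **Press depth:** From the arm's travel after contact I make it about 4.3 mm. The pictures suggest nearer 5 mm, give or take 1 to 1.5 mm, so the two do not quite agree.
- **Force:** The highest push reading was about 12 N, and I saw no sharp rise that would mean the block had bottomed. The top picture still shows a dark gap behind the block.
- **Bearing down:** The fingers pressed down on the module with up to about 7 N at moments during the press, until I eased them up.
- **Final pictures:** The flap is closed across the lane and the module sits straight between the rails. The spare, jar and screwdriver look unmoved, judged by eye only. The gripper is clear, with no contact force beyond sensor noise.
- **Camera disagreement:** The two cameras differed by 3 to 5 mm on absolute position, so I used their mean. The module's place at release agreed with that mean.

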